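# Tap the handle saddle true on its mark

### The job

Tap the loose aluminium saddle along its fitting bed until it drops flat into its hidden pockets, and let go of it. Prove that it is caught by pressing it for a moment with about 10 N against each stop: first press its left end until it stops on the right, then its right end until it stops on the left (as seen from the robot). Then tap it back, from one end and the other as needed, until its middle is in line with the brass pointer, and take the fingers away; never push it with more than about 15 N, and leave the other things where they are.

Things in the scene. Friction and masses are not known exactly. Their poses are not given: they have to be found in the camera images.
- saddle: Loose aluminium block, 92 mm (x) by 100 mm (y) by 35 mm tall, about 0.4 kg, too wide to grip; origin under its centre, z up. Its y axis runs along the bed, to the left as seen from the robot (the bed is turned by up to 15 degrees). Its lowest 5 mm are four 12 mm square feet, which slide on the bed with about 1.5 to 3.5 N, also when dropped in. It starts 35 to 75 mm left or right of the pointer.
- left_end (a point): Centre of the saddle's flat left end (+y), 50 mm from its middle and 20 mm above its underside: the face to tap or press towards the right. Near the pointer all four feet drop into slots at once: the saddle sinks 5 mm (origin from 20 to 15 mm above the shelf), sits flat on the bed and can then slide only 20 mm in all, from stop to stop.
- right_end (a point): Centre of the saddle's flat right end (-y), 50 mm from its middle and 20 mm above its underside: the face to tap or press towards the left. At the end of its 20 mm of play the caught saddle hits a hard stop in the slots and the force on the finger rises at once. The fixed steel bed is 130 x 400 mm, its top 20 mm above the shelf; two rails, 12 mm above its top, guide the saddle.
- pointer: Fixed brass index pointer, 36 mm tall, standing beside the rail on the far side from the robot and pointing at the bed; origin on the shelf in its middle line, y along the bed, to the left. The saddle is true when its middle is level with it along the bed, within 3 mm. The middle of the 20 mm of play lies anywhere within 6 mm of the pointer, so the stops are 4 to 16 mm to either side of it.
- handle: bystander: red plastic curling-stone handle, a 70 x 55 mm foot with a gooseneck grip about 70 mm high; origin under its foot
- bolt_a: bystander: steel bolt standing on its 22 mm head, 59 mm tall; origin under the head
- bolt_b: bystander: a second such bolt
- spanner: bystander: flat brass spanner, 150 mm long; origin near its middle, underside
- spacer: bystander: grey nylon spacer ring, 44 mm across, 10 mm tall; origin under its centre
- tin: bystander: small round steel tin, 56 mm across, 60 mm tall; origin under its centre
- driver: bystander: screwdriver, 170 mm long, lying flat; origin near its middle, underside
Mind the look-alikes: they are no part of the job. Of the things shaped like the saddle, the aluminium one is meant.

How it is judged:
By the outcome, as a careful person would: the job done as asked, in the order asked, and still so for the second after the job is handed in, with the robot touching nothing.
It also fails if it takes over 64 s, if anything falls off the work surface, if the arm or the gripper's body presses on something with over 40 N, if the wrist force passes 120 N, or if a joint passes its speed limit or range.

### The arm

A 6-joint arm with a two-finger parallel gripper is mounted at the origin on the work surface. World frame = base frame: x ahead of the robot, y to its left, z up, the work surface at z = 0. Lengths are in mm, angles in rad, forces in N, time in s.
With the tool pointing down it reaches from about 300 to 775 mm from the base axis. Payload 14.6 kg.
Tool frame: the origin (TCP) lies between the finger pads; the fingertips stand 8 mm ahead of it and the grasp point (between the pads) lies 11 mm behind it; z points along the fingers, y is the direction in which the jaws open and shut (so a half turn about z gives the same grasp; the last joint's range is limited). The gripper opens to 94 mm and grips with 3 to 60 N. Pads are 16 mm wide; open, the fingers measure 119 mm over their backs; the gripper's body (75 mm by 177 mm) begins 78 mm behind the grasp point.
Start: joints at [-1.26, 0.3, 1.521, -0, 1.321, -0.067], TCP at [202.874, -511.206, 213.446] pointing down, gripper open.
Joint ranges: [-3.03, 3.03], [-0.79, 2.21], [0.23, 2.52], [-1.04, 4.18], [0, 3.07], [-2.55, 2.55]. Speed limits (rad/s): [2.22, 2.22, 2.57, 3.14, 3.14, 3.14].

### API

Orientations are given as [roll, pitch, yaw] about the fixed x, y, z axes, in that order (R = Rz(yaw) Ry(pitch) Rx(roll)).
In Python, from cell import manip, cams, models gives the robot as it stands. The module is installed in compiled form; this text tells all that it offers.
- The arm moves only by the shell command python3 -m pendant 'ROWS' [OPENING] [FORCE]. ROWS is JSON, a list that holds one entry, the list of rows, each a list of 4 numbers: the shift along the tool's x, y, z in cm, then the turn about the tool's z in rad. In form: [[[x, y, z, roll], ...]]. A call has 1 to 5 rows; each row is the pose to reach, as a shift and turn from the pose commanded when the call began, along the tool's axes at that moment; what a row does not reach only later rows make up. A row lasts 1/10 s, in which the tool goes at most 50 mm and 8.59 degrees, less where a joint would pass 70% of its speed; a pose out of reach is approached as far as the arm can. A call with a gripper value outside its range is refused whole. OPENING is the opening, from -1 (shut) to 1 (fully open), so that 0 is half open, set as the call begins (- or left out, the last holds). The fingers move at their own pace and stop on an object; FORCE is the grip in N (left out, the last holds). Time passes only in rows, so rows that repeat a pose let the fingers close. It gives the time, the measured TCP pose, the force and the opening at its end, in the units of the state.
- manip.read_state(): the state, without advancing time (a new reading comes with each control period).
- cams.camera(name): name is "scene" or "top" or "wrist"; returns a dict with "frame" (384x512x3 uint8, red, green, blue), "K" (3x3 intrinsics, pixels), "pose" (4x4, takes a point from camera to world coordinates). Camera axes: x right, y down, z forward; pixel columns grow to the right and rows downward; lengths in mm; the calibration is good to about 2 mm. A picture is of the moment at which its call begins. There is no depth.
- manip.sign_off(): hands the job in, once; it reports no verdict.
Trained networks look in the newest picture that a camera, given by its name, has taken for a name from the list of things; names that differ only in an ending like _2 or _b are one class to them, and where a whole thing is asked for, a point or a joint stands for the part that bears it (a point fixed in the world has none). Each returns a list of dicts, best first, with "score" (0 to 1); they miss things now and then, are a little off and sometimes report something else, mostly with a low value. They report only what shows in the picture. A call takes as long as a camera call. They do not tell look-alikes from the thing itself.
- models.regions_of(camera, name): "pixels" (384x512 bool, what is visible of it) and "point" ([column, row] in pixels, amid what is visible of it).
The state is a dict: "clock": time; "joints": joint angles; "qd": joint speeds; "effort": joint torques, N m; "eef_pos": TCP position; "eef_rot": TCP orientation; "wrist_force": force on the tool from outside, world axes, zero at the start; "moment": the same for the moment, N m; "finger_gap": finger opening in mm.
Only numpy, scipy, OpenCV 4.12 (cv2) and the standard library are available. Lean on these libraries where they do the work, as an engineer would, in place of code of your own. Each camera call takes 0.05 s, during which the arm holds its last target.

## Working session

There is one attempt and no reset: what is moved stays moved. The work goes in short steps, Python scripts to look and compute and a shell command to move; the robot and the scene stay as the last step left them, time stands still between calls to the robot, and variables do not carry over. Pictures are saved under pics/ and viewed, and the job is handed in when it is done.

```bash
ls; mkdir -p pics; python3 - <<'E'
from cell import manip,cams,models
import cv2,numpy as np
print(manip.read_state())
for n in ["scene","top"]:
    c=cams.camera(n); cv2.imwrite(f"pics/{n}0.png",c["frame"][:,:,::-1]); np.savez(f"{n}0.npz",**c)
    print(n,c["K"],c["pose"])
    for o in ["saddle","pointer"]:
        for r in models.regions_of(n,o): print(n,o,r["score"],r["point"],r["pixels"].sum())
E
```

```text
pics
{'clock': 0.0, 'joints': array([-1.25962592e+00,  3.00452714e-01,  1.52157384e+00, -3.91170743e-05,
        1.32073404e+00, -6.66205679e-02]), 'qd': array([ 0.0002041 ,  0.00142411,  0.00015869, -0.00101661,  0.00261062,
       -0.00082821]), 'effort': array([ 1.69687395e-03, -5.31803834e+01, -3.52737021e+01,  7.08409259e-02,
        2.43463519e-02, -9.50713343e-05]), 'eef_pos': array([ 202.7750587 , -510.97548449,  212.89948277]), 'eef_rot': array([-3.14042478e+00, -3.99465448e-05,  3.77800650e-01]), 'wrist_force': array([ 0.20628967, -0.61356893,  0.70325859]), 'moment': array([-0.02283573,  0.01603476, -0.05985506]), 'finger_gap': 93.85611825894132}
scene [[362.63392094   0.         255.84458319]
 [  0.         362.63392094 194.61995033]
 [  0.           0.           1.        ]] [[-3.28011391e-01  6.85824354e-01 -6.49656435e-01  1.08314843e+03]
 [ 9.44597650e-01  2.46843933e-01 -2.16340824e-01  2.18465163e+02]
 [ 1.19919436e-02 -6.84626196e-01 -7.28795695e-01  6.46129725e+02]
 [ 0.00000000e+00  0.00000000e+00  0.00000000e+00  1.00000000e+00]]
scene saddle 0.9 [190.5, 305.5] 3018
scene saddle 0.84 [231.3, 193.6] 1617
scene saddle 0.8 [333.9, 176.0] 1359
scene saddle 0.57 [236.8, 138.2] 1046
top [[354.18829517   0.         261.8974774 ]
 [  0.         354.18829517 189.31602757]
 [  0.           0.           1.        ]] [[-2.38320429e-02 -9.97667942e-01  6.39586696e-02  5.14763760e+02]
 [-9.98974619e-01  2.62289712e-02  3.69019210e-02  1.63600996e+01]
 [-3.84934337e-02 -6.30136394e-02 -9.97270042e-01  9.22032394e+02]
 [ 0.00000000e+00  0.00000000e+00  0.00000000e+00  1.00000000e+00]]
top saddle 0.97 [208.7, 259.7] 1614
top saddle 0.93 [288.2, 193.8] 1549
top saddle 0.79 [274.5, 88.9] 1447
top saddle 0.68 [320.1, 284.1] 1605
top pointer 0.43 [303.3, 163.1] 125
```

```bash
python3 - <<'E'
import cv2
for n in ["scene","top"]:
    im=cv2.imread(f"pics/{n}0.png"); cv2.imwrite(f"pics/{n}0b.png",cv2.resize(im,(800,600),interpolation=cv2.INTER_CUBIC))
im=cv2.imread("pics/top0.png")
cv2.imwrite("pics/top0c.png",cv2.resize(im[130:255,180:350],None,fx=4.7,fy=4.7,interpolation=cv2.INTER_CUBIC))
E
```

```text
(no output)
```

View pics/scene0b.png

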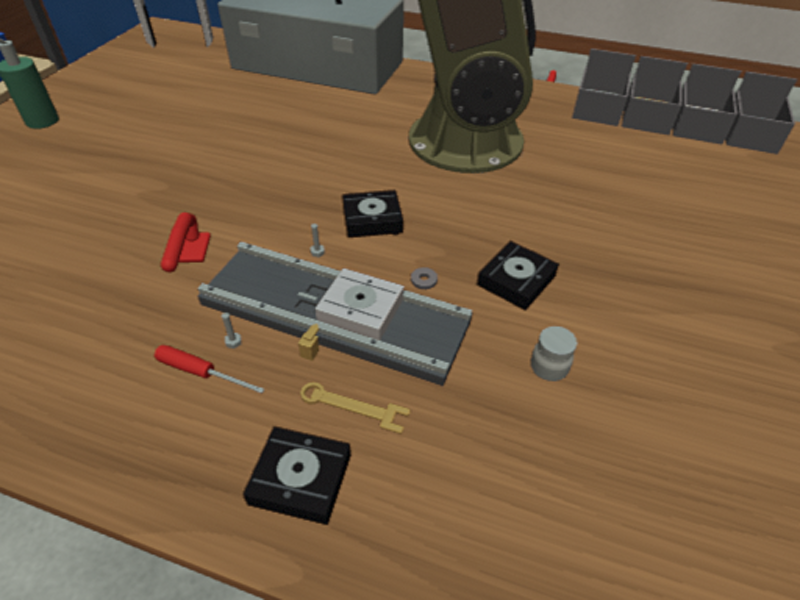

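View pics/top0b.png

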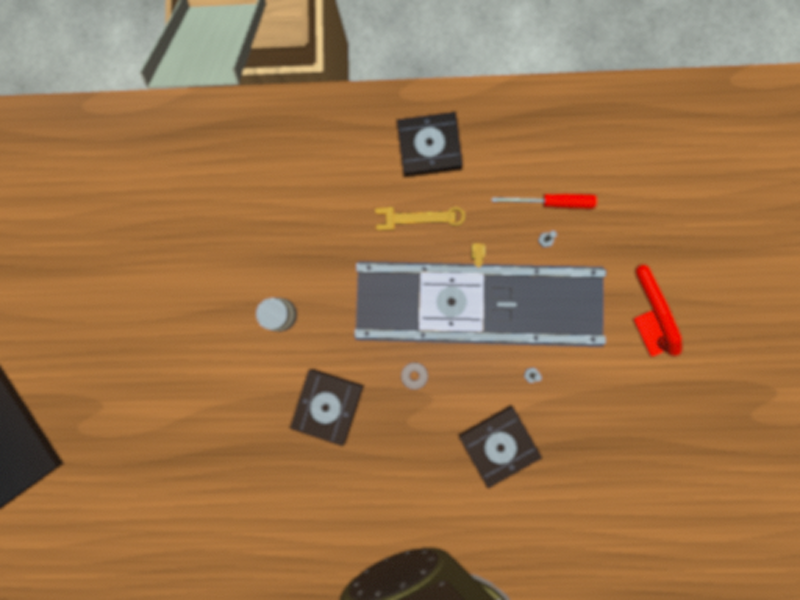

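View pics/top0c.png

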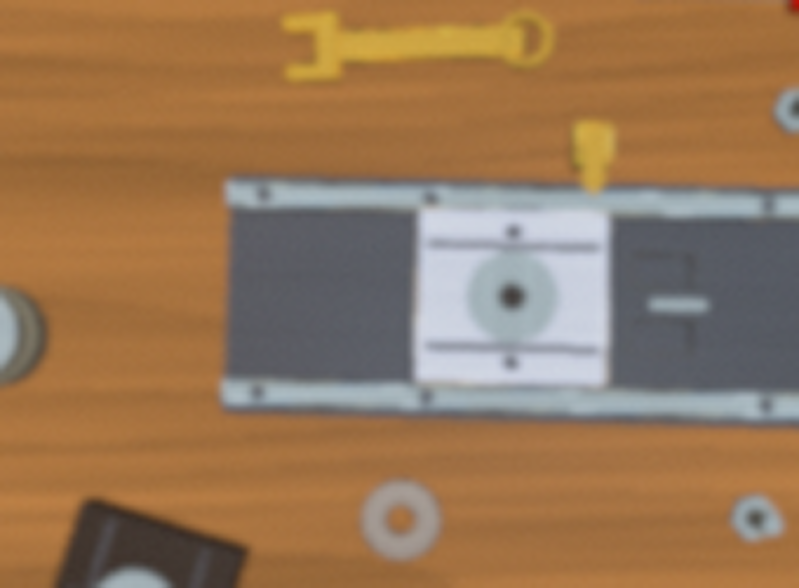

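The top view shows four saddle-shaped things: aluminium at (288,194), which is between the rails, and black ones at (209,260), (275,89) and (320,284). The close crop confirms that the silver one on the bed is the right one. It sits left of the pointer at (306,163), so it has to be pushed to the right.

```bash
cat > h.py <<'E'
import numpy as np
def ray(c,u,v,z):
    d=c["pose"][:3,:3]@np.linalg.inv(c["K"])@np.array([u,v,1.]); o=c["pose"][:3,3]
    return o+d*(z-o[2])/d[2]
E
python3 - <<'E'
from h import *
c=dict(np.load("top0.npz"))
cr=lambda u,v,z: ray(c,180+u/4.7-.4,130+v/4.7-.4,z)
S=[cr(419,207,55),cr(611,210,55),cr(606,386,55),cr(414,381,55)]
for s in S: print(s.round(1))
print("c",np.mean(S,0).round(1), "hole",cr(511,296,55).round(1))
print("ptr tip",cr(594,188,33).round(1), cr(594,150,36).round(1))
# bed corners from 800x600 img, rails top z 32
g=lambda u,v,z: ray(c,u*.64,v*.64,z)
a,b,d,e=g(357,263,32),g(605,268,32),g(605,346,32),g(355,339,32)
for s in (a,b,d,e): print(s.round(1))
v=(a-b)+(e-d); print("bed yaw",np.arctan2(-v[0],v[1]))
v=(S[0]-S[1])+(S[3]-S[2]); print("saddle yaw",np.arctan2(-v[0],v[1]))
E
```

```text
[608.5  30.7  55. ]
[604.2 -69.3  55. ]
[512.8 -63.8  55. ]
[517.7  35.5  55. ]
c [560.8 -16.7  55. ] hole [560.7 -16.   55. ]
ptr tip [618.5 -62.8  33. ] [638.5 -63.2  36. ]
[627.5 132.9  32. ]
[ 608.1 -264.3   32. ]
[ 484.2 -258.7   32. ]
[504.4 138.3  32. ]
bed yaw -0.0499138184728328
saddle yaw -0.046813816465544895
```

```bash
python3 -m pendant '[[[0,0,0,-0.14],[0,0,0,-0.28],[0,0,0,-0.42],[0,0,0,-0.56],[0,0,0,-0.70]]]' -1 20
```

```text
clock: 0.8
eef_pos: [202.9, -511.2, 213.4]
eef_rot: [-3.141, -0.0, 1.084]
wrist_force: [-0.1, 0.1, 0.6]
finger_gap: 57.3
```

```bash
python3 -m pendant '[[[0,0,0,-0.15],[0,0,0,-0.29],[0,0,0,-0.44],[0,0,0,-0.44]]]'
```

```text
clock: 1.2
eef_pos: [202.9, -511.2, 213.4]
eef_rot: [-3.142, -0.0, 1.52]
wrist_force: [-0.1, 0.2, -0.1]
finger_gap: 25.5
```

```bash
python3 -m pendant '[[[4.2,2.4,0,0],[8.4,4.7,0,0],[12.6,7.1,0,0],[16.8,9.4,0,0],[21,11.8,0,0]]]'
```

```text
clock: 1.7
eef_pos: [332.4, -306.1, 213.6]
eef_rot: [3.141, 0.0, 1.512]
wrist_force: [0.9, -0.2, -0.4]
finger_gap: 0.5
```

```bash
python3 -m pendant '[[[4.2,2.4,0,0],[8.4,4.7,0,0],[12.6,7.1,0,0],[16.8,9.4,0,0],[21,11.8,0,0]]]'
```

```text
clock: 2.2
eef_pos: [461.5, -102.4, 213.7]
eef_rot: [3.141, 0.0, 1.513]
wrist_force: [0.6, -0.4, 0.0]
finger_gap: 0.1
```

```bash
python3 -m pendant '[[[4.3,2.4,0,0],[8.8,4.7,0,0],[13.2,7.1,0,0],[17.5,9.4,0,0],[17.5,9.4,0,0]]]'; python3 - <<'E'
from cell import manip,cams
import cv2,numpy as np
s=manip.read_state(); print(s["eef_pos"],s["eef_rot"],s["joints"],s["wrist_force"])
for n in ["wrist","top"]:
    c=cams.camera(n); cv2.imwrite(f"pics/{n}1.png",c["frame"][:,:,::-1]);np.savez(f"{n}1.npz",**c)
E
```

```text
clock: 2.7
eef_pos: [565.2, 69.7, 212.6]
eef_rot: [-3.141, -0.001, 1.517]
wrist_force: [-0.6, -0.8, -0.4]
finger_gap: 0.8
[565.24468029  69.74657391 212.63219794] [-3.14096212e+00 -5.69923378e-04  1.51703631e+00] [5.81693309e-02 3.44435213e-01 1.46428731e+00 6.55154243e-04
 1.33343311e+00 1.11774937e-01] [-0.55081344 -0.78948245 -0.41968513]
```

View pics/wrist1.png

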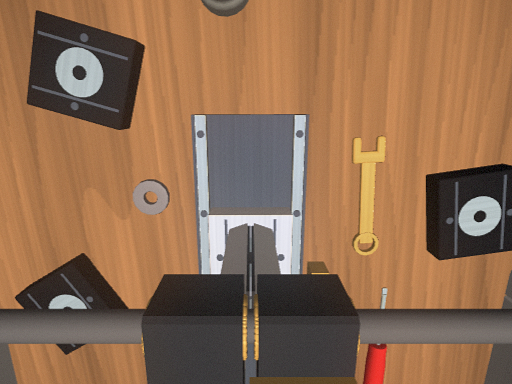

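View pics/top1.png

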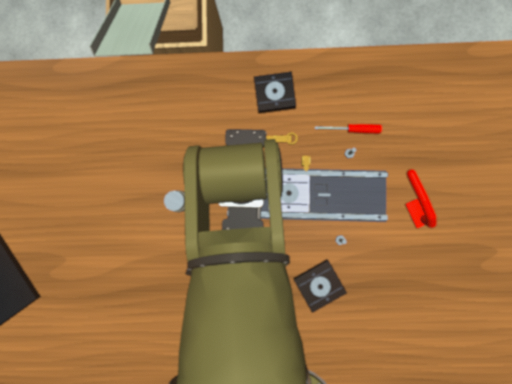

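```bash
python3 -m pendant '[[[0,0,4,0],[0,0,8,0],[0,0,12,0],[0,0,15,0],[0,0,15,0]]]'
```

```text
clock: 3.3
eef_pos: [561.6, 64.0, 60.2]
eef_rot: [-3.135, 0.001, 1.514]
wrist_force: [-1.5, 0.0, 0.0]
finger_gap: 0.5
```

```bash
python3 -m pendant '[[[0,0,1.5,0],[0,0,2.6,0],[0,0,2.6,0]]]';python3 -m pendant '[[[-0.3,0,0,0],[-0.6,0,0,0],[-0.9,0,0,0],[-1.2,0,0,0],[-1.5,0,0,0]]]'
```

```text
clock: 3.6
eef_pos: [563.6, 65.2, 36.9]
eef_rot: [-3.141, 0.0, 1.517]
wrist_force: [-0.2, 0.0, 1.2]
finger_gap: 0.4
clock: 4.1
eef_pos: [563.2, 50.2, 37.7]
eef_rot: [3.141, -0.0, 1.518]
wrist_force: [1.3, -0.1, -0.4]
finger_gap: 0.4
```

```bash
python3 -m pendant '[[[-0.2,0,0,0],[-0.4,0,0,0],[-0.6,0,0,0],[-0.7,0,0,0],[-0.8,0,0,0]]]';python3 -m pendant '[[[-0.1,0,0,0],[-0.2,0,0,0],[-0.3,0,0,0],[-0.4,0,0,0]]]';python3 -m pendant '[[[-0.1,0,0,0],[-0.2,0,0,0],[-0.3,0,0,0],[-0.4,0,0,0]]]'
```

```text
clock: 4.6
eef_pos: [562.7, 42.6, 37.4]
eef_rot: [-3.142, -0.0, 1.518]
wrist_force: [-0.1, 2.9, -0.5]
finger_gap: 0.5
clock: 5.0
eef_pos: [562.5, 38.6, 37.4]
eef_rot: [-3.142, -0.0, 1.518]
wrist_force: [0.3, 2.7, 1.2]
finger_gap: 0.3
clock: 5.4
eef_pos: [562.3, 34.4, 37.4]
eef_rot: [-3.142, 0.0, 1.518]
wrist_force: [-0.3, 2.8, -0.1]
finger_gap: 0.5
```

```bash
python3 -m pendant '[[[-0.3,0,0,0],[-0.6,0,0,0],[-0.9,0,0,0],[-1.2,0,0,0],[-1.3,0,0,0]]]';python3 -m pendant '[[[-0.1,0,0,0],[-0.2,0,0,0],[-0.3,0,0,0],[-0.4,0,0,0],[-0.5,0,0,0]]]'; python3 - <<'E'
from cell import manip,cams
import cv2,numpy as np
for n in ["scene","top"]:
    c=cams.camera(n); cv2.imwrite(f"pics/{n}2.png",c["frame"][:,:,::-1]);np.savez(f"{n}2.npz",**c)
im=cv2.imread("pics/scene2.png")[140:260,120:310]; cv2.imwrite("pics/scene2c.png",cv2.resize(im,None,fx=4.2,fy=4.2,interpolation=cv2.INTER_CUBIC))
im=cv2.imread("pics/top2.png")[130:250,220:410]; cv2.imwrite("pics/top2c.png",cv2.resize(im,None,fx=4.2,fy=4.2,interpolation=cv2.INTER_CUBIC))
E
```

```text
clock: 5.9
eef_pos: [561.6, 21.2, 37.5]
eef_rot: [3.142, 0.0, 1.517]
wrist_force: [-0.5, 2.9, 0.9]
finger_gap: 0.1
clock: 6.4
eef_pos: [561.3, 16.5, 37.4]
eef_rot: [3.142, -0.0, 1.518]
wrist_force: [-0.2, 2.8, 0.8]
finger_gap: 0.4
```

View pics/scene2c.png

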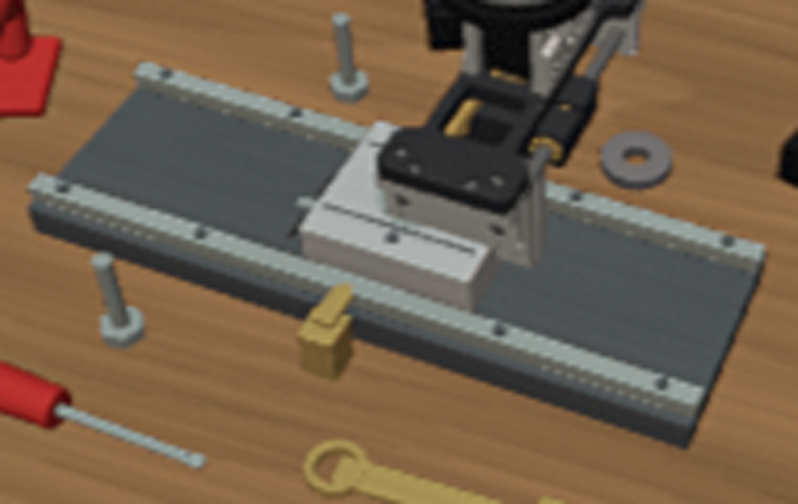

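View pics/top2c.png

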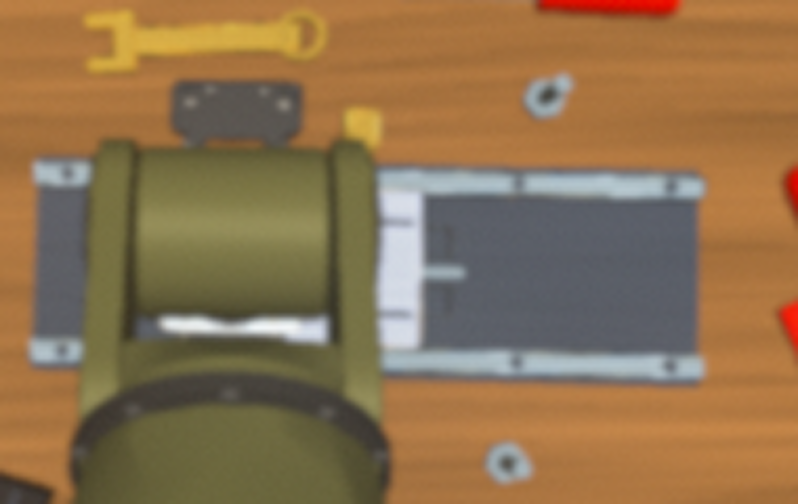

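The top view shows the saddle's right end at about (321,194), still riding high and roughly 17 mm left of the pointer.

```bash
python3 -m pendant '[[[-0.1,0,0,0],[-0.2,0,0,0],[-0.3,0,0,0],[-0.4,0,0,0],[-0.5,0,0,0]]]'
```

```text
clock: 7.0
eef_pos: [561.1, 11.5, 37.4]
eef_rot: [-3.142, -0.0, 1.518]
wrist_force: [1.1, 3.1, 0.2]
finger_gap: 0.3
```

```bash
python3 -m pendant '[[[-0.1,0,0,0],[-0.2,0,0,0],[-0.3,0,0,0],[-0.4,0,0,0],[-0.5,0,0,0]]]'; python3 - <<'E'
from cell import manip,cams
import cv2,numpy as np
for n in ["scene"]:
    c=cams.camera(n); cv2.imwrite(f"pics/{n}3.png",c["frame"][:,:,::-1])
im=cv2.imread("pics/scene3.png")[140:260,120:310]; cv2.imwrite("pics/scene3c.png",cv2.resize(im,None,fx=4.2,fy=4.2,interpolation=cv2.INTER_CUBIC))
E
```

```text
clock: 7.5
eef_pos: [560.8, 6.3, 37.4]
eef_rot: [-3.142, 0.0, 1.518]
wrist_force: [0.7, 0.3, 0.1]
finger_gap: 0.4
```

View pics/scene3c.png

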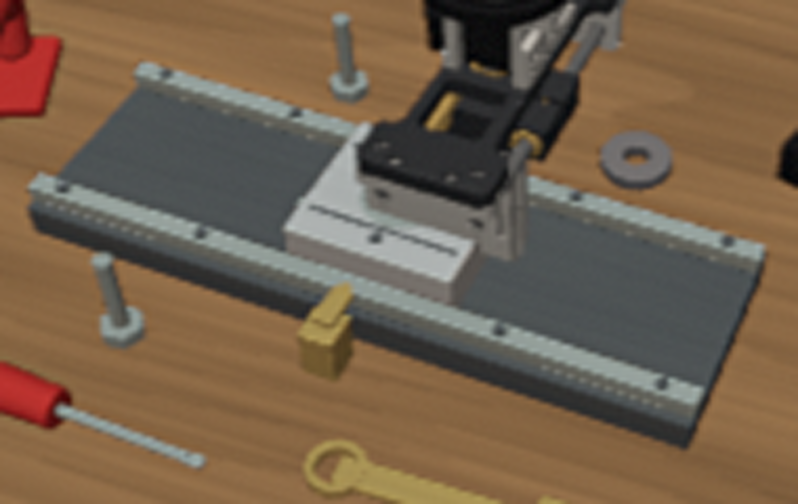

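The force fell to about 0 N and the block now sits lower, with its front face only just showing above the rail, so it has dropped. I'll back off to let go and check.

```bash
python3 -m pendant '[[[0.3,0,0,0],[0.9,0,0,0],[1.5,0,0,0],[2,0,0,0],[2,0,0,0]]]'; python3 - <<'E'
from cell import manip,cams
import cv2,numpy as np
for n in ["scene"]:
    c=cams.camera(n); cv2.imwrite(f"pics/{n}4.png",c["frame"][:,:,::-1])
im=cv2.imread("pics/scene4.png")[140:260,120:310]; cv2.imwrite("pics/scene4c.png",cv2.resize(im,None,fx=4.2,fy=4.2,interpolation=cv2.INTER_CUBIC))
E
```

```text
clock: 8.05
eef_pos: [561.9, 27.3, 37.4]
eef_rot: [3.142, -0.0, 1.519]
wrist_force: [-0.4, -0.2, -0.8]
finger_gap: 0.6
```

View pics/scene4c.png

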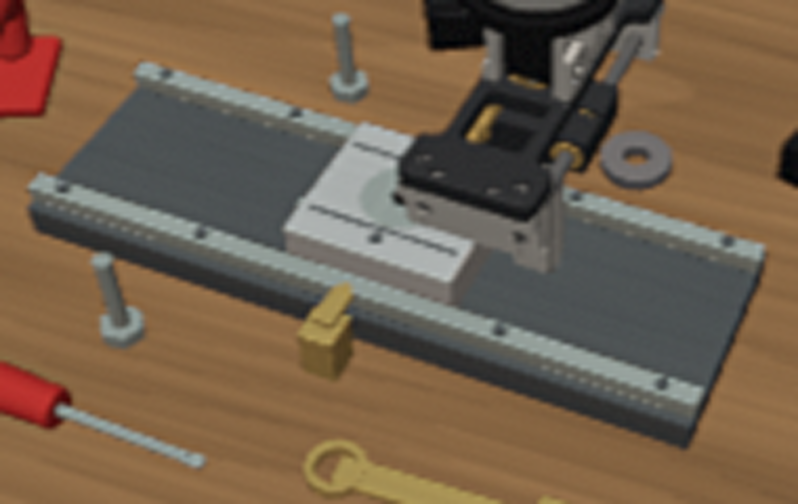

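It is seated flat, with the top at about (223,189) in the scene picture, and the fingers are clear of it. Next is the right-stop press.

```bash
python3 -m pendant '[[[-0.4,0,0.2,0],[-0.8,0,0.3,0],[-1.2,0,0.3,0],[-1.6,0,0.3,0],[-1.8,0,0.3,0]]]';python3 -m pendant '[[[-0.1,0,0,0],[-0.2,0,0,0],[-0.3,0,0,0],[-0.4,0,0,0],[-0.5,0,0,0]]]';python3 -m pendant '[[[-0.1,0,0,0],[-0.2,0,0,0],[-0.3,0,0,0],[-0.4,0,0,0],[-0.5,0,0,0]]]'
```

```text
clock: 8.6
eef_pos: [560.9, 7.9, 34.5]
eef_rot: [3.142, 0.0, 1.517]
wrist_force: [-0.3, 0.1, 0.2]
finger_gap: 0.5
clock: 9.1
eef_pos: [560.7, 3.8, 34.5]
eef_rot: [3.142, -0.0, 1.518]
wrist_force: [-0.2, 4.1, 0.7]
finger_gap: 0.1
clock: 9.6
eef_pos: [560.4, -1.5, 34.5]
eef_rot: [3.142, -0.0, 1.518]
wrist_force: [1.1, 3.8, 1.3]
finger_gap: 0.5
```

```bash
python3 -m pendant '[[[-0.1,0,0,0],[-0.2,0,0,0],[-0.3,0,0,0],[-0.4,0,0,0]]]';python3 -m pendant '[[[-0.05,0,0,0],[-0.1,0,0,0],[-0.15,0,0,0]]]'
```

```text
clock: 10.0
eef_pos: [560.2, -5.5, 34.5]
eef_rot: [-3.142, -0.0, 1.518]
wrist_force: [0.7, 4.2, 0.7]
finger_gap: 0.5
clock: 10.3
eef_pos: [560.1, -6.9, 34.5]
eef_rot: [3.142, -0.0, 1.518]
wrist_force: [1.2, 4.9, 1.3]
finger_gap: 0.8
```

```bash
python3 -m pendant '[[[-0.05,0,0,0],[-0.1,0,0,0]]]';python3 -m pendant '[[[-0.05,0,0,0],[-0.1,0,0,0]]]'
```

```text
clock: 10.5
eef_pos: [560.1, -7.9, 34.5]
eef_rot: [3.141, -0.0, 1.518]
wrist_force: [-0.1, 4.6, 0.6]
finger_gap: 0.4
clock: 10.7
eef_pos: [560.0, -8.9, 34.5]
eef_rot: [3.142, -0.0, 1.518]
wrist_force: [0.6, 4.0, 1.9]
finger_gap: 0.3
```

```bash
for i in 1 ; do python3 -m pendant '[[[-0.04,0,0,0],[-0.08,0,0,0]]]'; done
```

```text
clock: 10.9
eef_pos: [560.0, -9.7, 34.5]
eef_rot: [3.142, -0.0, 1.518]
wrist_force: [-0.0, 4.3, 2.3]
finger_gap: 0.7
```

```bash
python3 -m pendant '[[[-0.04,0,0,0],[-0.08,0,0,0]]]'
```

```text
clock: 11.1
eef_pos: [559.9, -10.5, 34.5]
eef_rot: [3.142, -0.0, 1.518]
wrist_force: [1.3, 4.7, 1.3]
finger_gap: 0.5
```

```bash
python3 -m pendant '[[[-0.04,0,0,0],[-0.08,0,0,0]]]'
```

```text
clock: 11.3
eef_pos: [559.9, -11.3, 34.5]
eef_rot: [3.141, -0.0, 1.518]
wrist_force: [-0.4, 4.4, 2.7]
finger_gap: 0.6
```

```bash
python3 -m pendant '[[[-0.03,0,0,0]]]'; python3 -m pendant '[[[-0.03,0,0,0]]]'
```

```text
clock: 11.4
eef_pos: [559.8, -11.6, 34.5]
eef_rot: [3.142, -0.0, 1.518]
wrist_force: [0.5, 5.2, 2.6]
finger_gap: 0.4
clock: 11.5
eef_pos: [559.8, -11.9, 34.5]
eef_rot: [-3.142, -0.0, 1.518]
wrist_force: [0.6, 4.4, 1.8]
finger_gap: 0.5
```

```bash
python3 -m pendant '[[[-0.03,0,0,0]]]'; python3 -m pendant '[[[-0.03,0,0,0]]]'
```

```text
clock: 11.6
eef_pos: [559.8, -12.2, 34.4]
eef_rot: [3.142, -0.0, 1.518]
wrist_force: [0.2, 4.7, 2.0]
finger_gap: 0.2
clock: 11.7
eef_pos: [559.8, -12.5, 34.5]
eef_rot: [3.142, 0.0, 1.518]
wrist_force: [0.3, 5.0, 3.6]
finger_gap: 0.5
```

```bash
python3 -m pendant '[[[-0.03,0,0,0]]]'; python3 -m pendant '[[[-0.03,0,0,0]]]'
```

```text
clock: 11.8
eef_pos: [559.8, -12.8, 34.5]
eef_rot: [-3.142, -0.0, 1.518]
wrist_force: [-0.8, 5.1, 3.4]
finger_gap: 0.5
clock: 11.9
eef_pos: [559.8, -13.0, 34.5]
eef_rot: [3.142, -0.0, 1.518]
wrist_force: [0.0, 7.1, 2.5]
finger_gap: 0.9
```

```bash
python3 -m pendant '[[[-0.01,0,0,0]]]'
```

```text
clock: 12.0
eef_pos: [559.8, -13.1, 34.5]
eef_rot: [3.142, -0.0, 1.518]
wrist_force: [0.4, 6.9, 4.0]
finger_gap: 0.2
```

```bash
python3 -m pendant '[[[-0.01,0,0,0]]]'
```

```text
clock: 12.1
eef_pos: [559.8, -13.0, 34.5]
eef_rot: [3.142, -0.0, 1.518]
wrist_force: [1.0, 7.4, 3.1]
finger_gap: 0.5
```

```bash
python3 -m pendant '[[[-0.01,0,0,0]]]'
```

```text
clock: 12.2
eef_pos: [559.8, -13.1, 34.5]
eef_rot: [3.142, -0.001, 1.518]
wrist_force: [-0.2, 8.9, 2.6]
finger_gap: 0.5
```

```bash
python3 -m pendant '[[[-0.015,0,0,0],[-0.015,0,0,0]]]'
```

```text
clock: 12.4
eef_pos: [559.8, -13.0, 34.5]
eef_rot: [3.142, -0.001, 1.518]
wrist_force: [-0.1, 9.1, 3.6]
finger_gap: 0.3
```

```bash
python3 -m pendant '[[[0,0,0,0],[0,0,0,0]]]'
```

```text
clock: 12.6
eef_pos: [559.8, -13.1, 34.5]
eef_rot: [3.142, -0.001, 1.518]
wrist_force: [-0.2, 8.9, 3.2]
finger_gap: 0.3
```

```bash
python3 -m pendant '[[[-0.02,0,0,0],[-0.02,0,0,0]]]'
```

```text
clock: 12.8
eef_pos: [559.8, -13.1, 34.5]
eef_rot: [-3.142, -0.001, 1.518]
wrist_force: [0.3, 9.9, 3.1]
finger_gap: 0.6
```

```bash
python3 -m pendant '[[[-0.01,0,0,0],[-0.01,0,0,0]]]'
```

```text
clock: 13.0
eef_pos: [559.8, -13.1, 34.5]
eef_rot: [3.142, -0.001, 1.518]
wrist_force: [0.2, 9.9, 3.2]
finger_gap: 0.5
```

```bash
python3 -m pendant '[[[0,0,0,0],[0,0,0,0],[0,0,0,0]]]'
```

```text
clock: 13.3
eef_pos: [559.8, -13.1, 34.5]
eef_rot: [3.142, -0.001, 1.518]
wrist_force: [1.3, 10.5, 3.2]
finger_gap: 0.3
```

The right stop is proven: about 10 N held, with the TCP stalled at y=-13.1. Now I back off, lift, and look.

```bash
python3 -m pendant '[[[0.5,0,0,0],[1.5,0,0,0],[1.5,0,-3,0],[1.5,0,-6.5,0],[1.5,0,-6.5,0]]]'
```

```text
clock: 13.8
eef_pos: [562.4, 1.3, 103.6]
eef_rot: [3.135, 0.001, 1.518]
wrist_force: [0.6, 0.2, 0.8]
finger_gap: 0.2
```

```bash
python3 -m pendant '[[[-4,0,0,0],[-8,0,0,0],[-12,0,0,0],[-15.7,0,0,0],[-15.7,0,0,0]]]';  python3 - <<'E'
from cell import manip,cams
import cv2,numpy as np
for n in ["scene","top"]:
    c=cams.camera(n); cv2.imwrite(f"pics/{n}5.png",c["frame"][:,:,::-1]);np.savez(f"{n}5.npz",**c)
im=cv2.imread("pics/scene5.png")[140:260,120:310]; cv2.imwrite("pics/scene5c.png",cv2.resize(im,None,fx=4.2,fy=4.2,interpolation=cv2.INTER_CUBIC))
im=cv2.imread("pics/top5.png")[130:250,220:410]; cv2.imwrite("pics/top5c.png",cv2.resize(im,None,fx=4.2,fy=4.2,interpolation=cv2.INTER_CUBIC))
E
```

```text
clock: 14.3
eef_pos: [551.5, -159.1, 98.7]
eef_rot: [-3.141, 0.001, 1.514]
wrist_force: [0.9, 0.9, -0.0]
finger_gap: 0.3
```

View pics/scene5c.png

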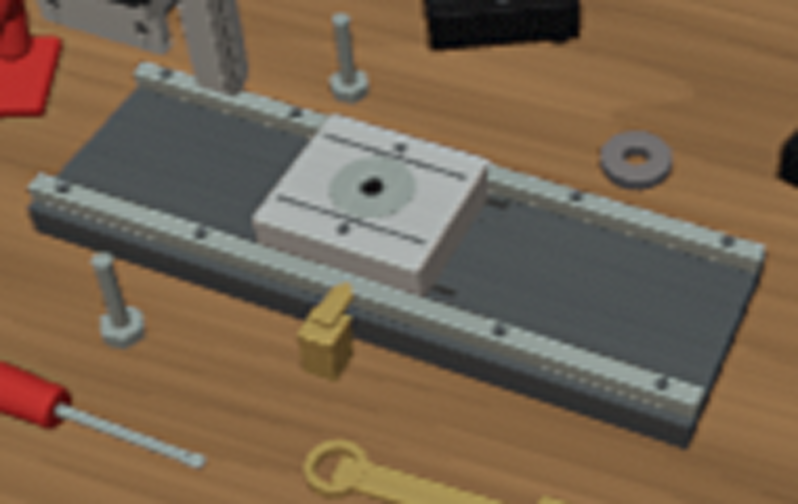

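View pics/top5c.png

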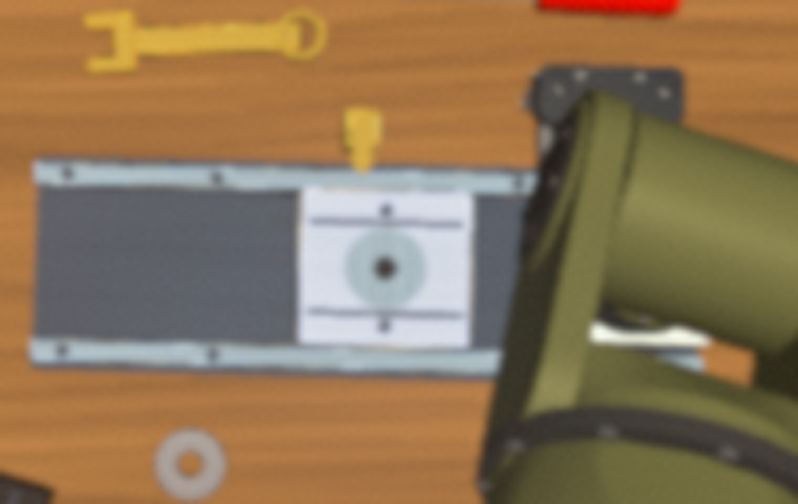

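```bash
python3 - <<'E'
from h import *
c=dict(np.load("top5.npz"))
cr=lambda u,v,z: ray(c,220+u/4.2-.4,130+v/4.2-.4,z)
b=np.array([.0485,.9988])
P=[cr(363,168,33)[:2],cr(362,130,36)[:2]]
S=[cr(385,268,50)[:2], np.mean([cr(*p,50)[:2] for p in [(301,188),(473,191),(470,347),(299,344)]],0), .5*(cr(386,210,50)+cr(384,327,50))[:2]]
print(P,S)
for s in S: print([round((s-p)@b,2) for p in P])
c=dict(np.load("scene5.npz"))
cr=lambda u,v,z: ray(c,120+u/4.2-.4,140+v/4.2-.4,z)
S=[cr(373,187,50)[:2],.5*(cr(400,148,50)+cr(344,230,50))[:2]]
P=[cr(342,293,36)[:2], cr(318,327,36)[:2]]
print(P,S)
for s in S: print([round((s-p)@b,2) for p in P])
E
```

```text
[array([618.50763814, -62.90310497]), array([640.99173108, -62.76387572])] [array([557.44252303, -72.32278208]), array([557.87717491, -72.66221309]), array([557.23374005, -72.31739503])]
[np.float64(-12.37), np.float64(-13.6)]
[np.float64(-12.69), np.float64(-13.92)]
[np.float64(-12.37), np.float64(-13.6)]
[array([622.84539325, -62.36315099]), array([648.19263187, -64.13921124])] [array([557.4482644, -72.6960751]), array([558.15469034, -72.53749434])]
[np.float64(-13.49), np.float64(-12.95)]
[np.float64(-13.3), np.float64(-12.76)]
```

The right-stop position is about -13 mm from the pointer, and both cameras agree, so the left stop should be near +7. Saddle middle in the top picture: about (311,193); pointer: (306,170). Now the other side.

```bash
python3 -m pendant '[[[0,0.15,2,0],[0,0.15,4,0],[0,0.15,6,0],[0,0.15,6.45,0],[0,0.15,6.45,0]]]'
```

```text
clock: 14.9
eef_pos: [553.6, -154.7, 34.5]
eef_rot: [-3.14, -0.0, 1.519]
wrist_force: [-0.5, 0.2, 0.2]
finger_gap: 0.7
```

```bash
python3 -m pendant '[[[0.5,0,0,0],[1,0,0,0],[1.5,0,0,0],[2,0,0,0],[2.2,0,0,0]]]';  python3 -m pendant '[[[0.1,0,0,0],[0.2,0,0,0],[0.3,0,0,0],[0.4,0,0,0],[0.5,0,0,0]]]'
```

```text
clock: 15.4
eef_pos: [555.0, -133.1, 35.2]
eef_rot: [3.141, 0.0, 1.518]
wrist_force: [0.5, 0.8, 0.6]
finger_gap: 0.5
clock: 15.9
eef_pos: [555.2, -129.0, 35.0]
eef_rot: [3.141, 0.0, 1.518]
wrist_force: [-0.9, -3.9, 1.0]
finger_gap: 0.4
```

```bash
python3 -m pendant '[[[0.15,0,0,0],[0.3,0,0,0],[0.45,0,0,0],[0.6,0,0,0],[0.75,0,0,0]]]';  python3 -m pendant '[[[0.1,0,0,0],[0.2,0,0,0],[0.3,0,0,0],[0.4,0,0,0],[0.5,0,0,0]]]'; python3 -m pendant '[[[0.05,0,0,0],[0.1,0,0,0],[0.15,0,0,0],[0.2,0,0,0]]]'
```

```text
clock: 16.4
eef_pos: [555.6, -121.2, 35.0]
eef_rot: [3.142, 0.0, 1.518]
wrist_force: [0.5, -4.6, 1.4]
finger_gap: 0.5
clock: 16.9
eef_pos: [555.8, -116.3, 35.0]
eef_rot: [3.141, 0.0, 1.518]
wrist_force: [0.6, -4.7, 1.3]
finger_gap: 0.3
clock: 17.3
eef_pos: [555.9, -114.3, 35.0]
eef_rot: [3.142, 0.0, 1.518]
wrist_force: [0.8, -3.7, 2.5]
finger_gap: 0.3
```

```bash
python3 -m pendant '[[[0.03,0,0,0],[0.06,0,0,0],[0.09,0,0,0]]]'
```

```text
clock: 17.6
eef_pos: [556.0, -113.4, 35.0]
eef_rot: [3.142, 0.0, 1.518]
wrist_force: [0.4, -3.9, 2.2]
finger_gap: 0.4
```

```bash
python3 -m pendant '[[[0.03,0,0,0],[0.06,0,0,0]]]'
```

```text
clock: 17.8
eef_pos: [556.0, -112.8, 35.0]
eef_rot: [3.141, 0.0, 1.518]
wrist_force: [-0.7, -4.3, 2.6]
finger_gap: 0.2
```

```bash
python3 -m pendant '[[[0.03,0,0,0]]]'
```

```text
clock: 17.9
eef_pos: [556.0, -112.5, 35.0]
eef_rot: [3.142, 0.0, 1.518]
wrist_force: [-0.4, -5.4, 2.8]
finger_gap: 0.5
```

```bash
python3 -m pendant '[[[0.03,0,0,0]]]'
```

```text
clock: 18.0
eef_pos: [556.0, -112.2, 35.0]
eef_rot: [3.142, 0.0, 1.518]
wrist_force: [-0.9, -4.8, 2.9]
finger_gap: 0.6
```

```bash
python3 -m pendant '[[[0.03,0,0,0]]]'
```

```text
clock: 18.1
eef_pos: [556.1, -111.9, 35.0]
eef_rot: [3.141, 0.0, 1.518]
wrist_force: [-0.0, -7.0, 2.2]
finger_gap: 0.6
```

```bash
python3 -m pendant '[[[0.02,0,0,0]]]'
```

```text
clock: 18.2
eef_pos: [556.1, -112.0, 35.0]
eef_rot: [3.141, 0.0, 1.518]
wrist_force: [-0.1, -8.4, 1.9]
finger_gap: 0.5
```

```bash
python3 -m pendant '[[[0.02,0,0,0]]]'
```

```text
clock: 18.3
eef_pos: [556.1, -111.9, 35.0]
eef_rot: [3.141, 0.001, 1.518]
wrist_force: [0.4, -9.1, 2.3]
finger_gap: 0.6
```

```bash
python3 -m pendant '[[[0.02,0,0,0],[0.02,0,0,0]]]'
```

```text
clock: 18.5
eef_pos: [556.1, -111.9, 35.0]
eef_rot: [3.141, 0.001, 1.518]
wrist_force: [-0.0, -9.2, 2.8]
finger_gap: 0.6
```

```bash
python3 -m pendant '[[[0.01,0,0,0],[0.01,0,0,0],[0.01,0,0,0]]]'
```

```text
clock: 18.8
eef_pos: [556.1, -111.9, 35.0]
eef_rot: [3.141, 0.001, 1.518]
wrist_force: [0.5, -10.7, 2.4]
finger_gap: 0.5
```

```bash
python3 -m pendant '[[[0,0,0,0],[0,0,0,0],[0,0,0,0]]]'
```

```text
clock: 19.1
eef_pos: [556.1, -111.9, 35.0]
eef_rot: [3.141, 0.001, 1.518]
wrist_force: [0.2, -9.7, 1.7]
finger_gap: 0.6
```

The left stop is proven: about 10 N held, with 20 mm between the stalls. The saddle is now about 7 mm left of the pointer, so I go round to its left end.

```bash
python3 -m pendant '[[[-0.5,0,0,0],[-1.5,0,0,0],[-1.5,0,-3,0],[-1.5,0,-6.5,0],[-1.5,0,-6.5,0]]]';  python3 - <<'E'
from cell import manip,cams
import cv2,numpy as np
for n in ["top"]:
    c=cams.camera(n); cv2.imwrite(f"pics/{n}6.png",c["frame"][:,:,::-1]);np.savez(f"{n}6.npz",**c)
im=cv2.imread("pics/top6.png")[130:250,220:410]; cv2.imwrite("pics/top6c.png",cv2.resize(im,None,fx=4.2,fy=4.2,interpolation=cv2.INTER_CUBIC))
E
```

```text
clock: 19.6
eef_pos: [557.0, -127.0, 104.1]
eef_rot: [3.135, 0.001, 1.518]
wrist_force: [0.6, -0.1, 0.7]
finger_gap: 0.6
```

```bash
python3 -m pendant '[[[4,0,0,0],[8,0,0,0],[12,0,0,0],[15.9,0,0,0],[15.9,0,0,0]]]'
```

```text
clock: 20.15
eef_pos: [563.0, 36.3, 98.6]
eef_rot: [-3.139, -0.001, 1.522]
wrist_force: [-0.5, -1.4, -0.2]
finger_gap: 0.4
```

View pics/top6c.png

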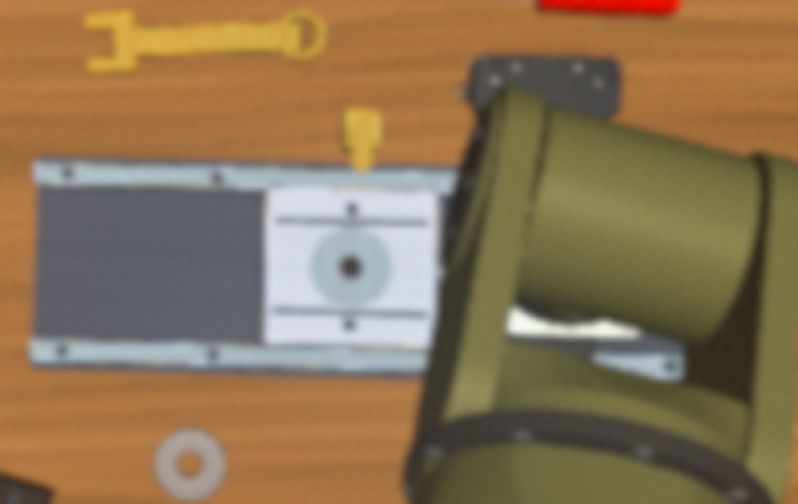

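The saddle middle is at crop (350,267), 20 mm left of the earlier (385,268), which matches the play. Now down and push right to TCP y≈0.

```bash
python3 -m pendant '[[[0,0,2,0],[0,0,4,0],[0,0,6,0],[0,0,6.4,0],[0,0,6.4,0]]]'; python3 -m pendant '[[[-0.4,0,0,0],[-0.8,0,0,0],[-1.2,0,0,0],[-1.6,0,0,0],[-1.8,0,0,0]]]'
```

```text
clock: 20.65
eef_pos: [563.1, 32.1, 35.1]
eef_rot: [-3.139, 0.0, 1.517]
wrist_force: [-0.7, -0.1, 1.3]
finger_gap: 0.1
clock: 21.15
eef_pos: [562.8, 14.1, 36.2]
eef_rot: [3.141, 0.0, 1.517]
wrist_force: [0.2, -0.1, -0.6]
finger_gap: 0.4
```

```bash
python3 -m pendant '[[[-0.2,0,0,0],[-0.4,0,0,0],[-0.6,0,0,0],[-0.7,0,0,0],[-0.8,0,0,0]]]'; python3 -m pendant '[[[-0.1,0,0,0],[-0.2,0,0,0],[-0.3,0,0,0],[-0.4,0,0,0]]]'
```

```text
clock: 21.65
eef_pos: [562.3, 6.7, 35.9]
eef_rot: [3.142, -0.0, 1.518]
wrist_force: [0.9, 3.0, 0.4]
finger_gap: 0.2
clock: 22.05
eef_pos: [562.1, 2.7, 35.9]
eef_rot: [-3.142, -0.0, 1.518]
wrist_force: [0.3, 3.8, 0.4]
finger_gap: 0.5
```

```bash
python3 -m pendant '[[[-0.05,0,0,0],[-0.1,0,0,0],[-0.15,0,0,0],[-0.2,0,0,0],[-0.2,0,0,0]]]'
```

```text
clock: 22.55
eef_pos: [562.0, 0.6, 35.9]
eef_rot: [-3.142, 0.0, 1.518]
wrist_force: [0.9, 2.1, -0.2]
finger_gap: 0.5
```

```bash
python3 -m pendant '[[[-0.03,0,0,0],[-0.06,0,0,0],[-0.06,0,0,0]]]'; python3 -m pendant '[[[0.5,0,0,0],[1.5,0,0,0],[1.8,0,-3,0],[1.8,0,-6.5,0],[1.8,0,-10,0]]]'
```

```text
clock: 22.85
eef_pos: [561.9, -0.0, 35.9]
eef_rot: [-3.142, -0.0, 1.518]
wrist_force: [0.2, 2.4, -0.3]
finger_gap: 0.6
clock: 23.35
eef_pos: [562.7, 18.8, 137.1]
eef_rot: [-3.141, 0.0, 1.518]
wrist_force: [-0.1, -0.8, -0.5]
finger_gap: 0.3
```

```bash
python3 -m pendant '[[[4,0,-2,0],[8,0,-4,0],[12,-1,-6,0],[16,-2,-6,0],[20,-3,-6,0]]]'; python3 - <<'E'
from cell import manip,cams
import cv2,numpy as np
for n in ["scene","top"]:
    c=cams.camera(n); cv2.imwrite(f"pics/{n}7.png",c["frame"][:,:,::-1]);np.savez(f"{n}7.npz",**c)
im=cv2.imread("pics/scene7.png")[140:260,120:310]; cv2.imwrite("pics/scene7c.png",cv2.resize(im,None,fx=4.2,fy=4.2,interpolation=cv2.INTER_CUBIC))
im=cv2.imread("pics/top7.png")[130:250,220:410]; cv2.imwrite("pics/top7c.png",cv2.resize(im,None,fx=4.2,fy=4.2,interpolation=cv2.INTER_CUBIC))
E
```

```text
clock: 23.85
eef_pos: [543.0, 221.6, 196.7]
eef_rot: [3.14, -0.0, 1.518]
wrist_force: [0.1, -0.8, -1.0]
finger_gap: 0.4
```

View pics/scene7c.png

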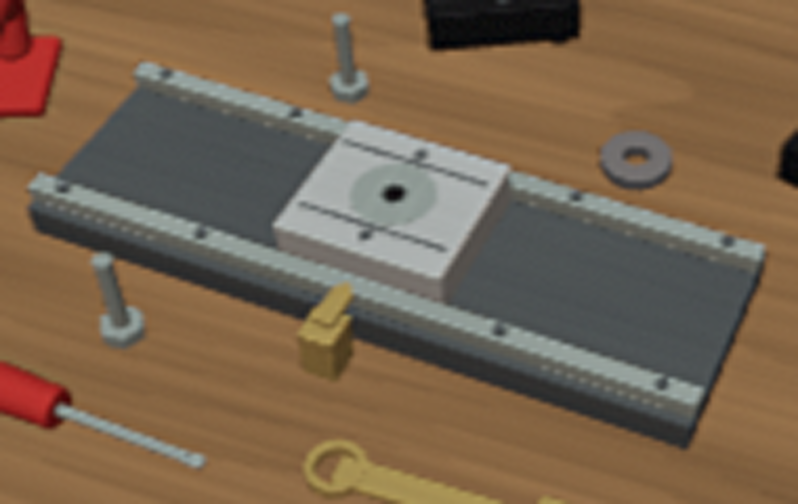

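View pics/top7c.png

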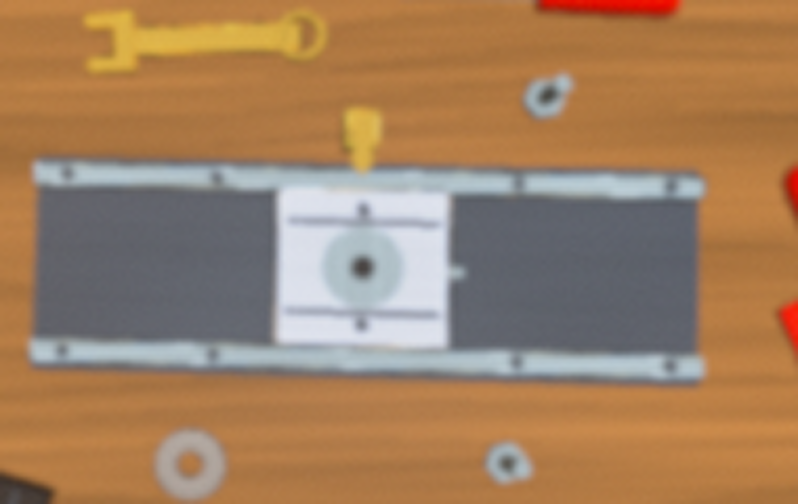

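View pics/top7.png

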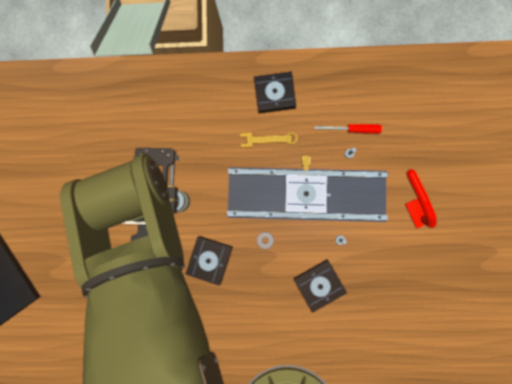

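```bash
python3 - <<'E'
from h import *
def t(f,S,P,x0,y0):
    c=dict(np.load(f)); cr=lambda u,v,z: ray(c,x0+u/4.2-.4,y0+v/4.2-.4,z)[:2]
    R=[cr(*p[:2],32) for p in P[2:]]
    d=(R[0]-R[1]); d/=np.linalg.norm(d); print("rail dir",d)
    for b in (d,np.array([.0485,.9988])):
      for s in S:
        print([round(float((cr(*s,50)-cr(*p))@b),2) for p in P[:2]])
t("top7.npz",[(362,267),(362.5,267.5)],[(363,168,34),(362,130,36),(35,161),(704,175)],220,130)
t("scene7.npz",[(394,193),(393,195)],[(342,293,36),(318,327,36),(40,180),(703,388)],120,140)
E
```

```text
rail dir [0.04955272 0.99877151]
[0.87, -0.3]
[0.58, -0.59]
[0.94, -0.21]
[0.64, -0.51]
rail dir [-0.03938793 -0.99922399]
[0.16, -0.61]
[-0.01, -0.78]
[-0.76, -0.21]
[-0.57, -0.03]
```

The saddle is within 1 mm of the pointer in both cameras, sitting flat, and everything else is in its place. Handing in.

```bash
python3 -c "
from cell import manip
s=manip.read_state();print(s['wrist_force'],s['qd'].round(3));print(manip.sign_off())"
```

```text
[ 0.19123978 -0.32459414 -0.3258952 ] [-0.081 -0.007  0.019 -0.015 -0.001 -0.073]
the job is handed in; nothing more can be done
None
```

The job is done and handed in at about 24 s. The aluminium saddle sits flat in its pockets, within about 1 mm of the pointer, and the fingers are clear of it.

- **Drop:** I pushed the saddle to the right with about 3 N until it dropped. The force fell to about 0 N and the scene camera showed it sitting lower. I then backed the fingers off.
- **Right stop:** I pressed the left end and held about 10 N (10.5 N peak reading).
- **Left stop:** I pressed the right end and held about 10 N (10.7 N peak reading). The camera showed 20 mm between the two stops.
- **Centring:** I pushed it back about 7 mm from the left end.
- **Last checks:** The measurements from the two cameras range from -0.8 to +0.9 mm of the pointer, inside the 3 mm limit. In the last pictures nothing else looks moved; I compared the other things by eye and did not measure them. The tin was partly hidden by the arm in the last view.

The arm was still settling very slightly when I handed in, about 200 mm above the shelf and away from everything.

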